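# Load a battery cell into the work lamp against its spring

### The job

Take the battery cell out of the charger and load it into the open battery compartment of the work lamp: hold it slanting and press its flat end against the spring plate while the stud end is still above the retaining lip, then roll the stud end down past the lip so that the cell lies level in its cradle, held by the spring with the stud under the lip. Do it gently, by feel: do not squash the spring solid or bear hard on the lamp, and leave the other things on the bench where they are.

Things in the scene. Friction and masses are not known exactly. Their poses are not given: they have to be found in the camera images.
- cell: Round battery cell, grey, dark band near one end, 33 mm diameter, 62 mm long over all: a 58 mm body with a flat end, and at the other end a steel stud 8 mm wide, 4 mm long. About 0.13 kg. Origin on its axis, midway of the 62 mm; x runs along the cell to the stud (tip at +31 mm, flat end at -31 mm). Starts lying in the charger, stud towards the charger's +x, axis 32 mm above the bench.
- cell_stud (a point): The middle of the stud's tip on the cell.
- charger: Grey charging cradle fixed to the bench: base 86 x 56 x 10 mm, two V saddles (8 mm long, under 30 mm wide, at x = -20 and +20 mm) carrying the cell with its axis 32 mm above the bench, and a stop 30 mm high past each end (faces at x = -34 and +34 mm). The cell's sides are free for fingers down to the base. Origin on the bench under the cell; x along the cell.
- lamp: Black work lamp fixed to the bench, battery compartment open upward. Base 168 x 60 x 10 mm (x -71 to +97 mm); lamp head 38 mm round, top at z 39 mm, x +52 to +96 mm. Origin on the bench under the compartment's middle; x from spring to lip. The grey carriage with cradle, spring and lip is jammed up to 10 mm off this middle either way along x: not measured, so feel for the spring.
- cradle_mid (a point): Where the seated cell's middle would be with the carriage in mid-place: on the lamp, z = 32 mm. Real parts lie up to 10 mm from the three *_mid points along the lamp's x, all shifted alike. Two V saddles 20 mm either side of it carry the cell; they are under 30 mm wide, so fingers fit beside them down to z = 15 mm. Over 40 N of contact force spoils the lamp.
- lip_mid (a point): Foot of the lip with the carriage in mid-place (31 mm +x of cradle_mid, z = 39 mm). An upright wall, face here, 30 mm wide, top at z = 40.5 mm; its lip, 22 mm wide, sticks out 3.3 mm towards the spring at z = 37.5 to 40.5 mm. The stud tip rests on the wall under the lip.
- spring_mid (a point): Face of the free spring plate with the carriage in mid-place (23 mm -x of cradle_mid). Smooth upright plate 28 mm wide, z = 14 to 39 mm, on a coil spring; slides only along x: 1 N at first touch, 0.9 N more per mm, solid at 15 mm (14.5 N); damped, 0.6 N more per 10 mm/s. Seated cell: 8 mm in. To pass the lip a level cell needs 11.5 mm (11.4 N). Housing 22 to 30 mm behind, top z = 42 mm.
- hex_keys: Bystander: holder with hex keys, 45 x 78 x 20 mm, lying on the bench. Leave alone.
- tape_measure: Bystander: tape measure, 75 x 89 x 34 mm, on the bench near the robot. Leave alone.
- paint_brush: Bystander: paint brush, 200 x 62 x 14 mm, lying at the right. Leave alone.
- wood_block1: Bystander: wooden block, 60 x 115 x 30 mm, at the left. Leave alone.
- sanding_block: Bystander: black sanding block, 72 x 108 x 38 mm, at the left. Leave alone.
Things that resemble listed ones, but are neither listed nor needed, are in the scene too. Several things have the shape of the lamp; the one meant has the colours described above. What is shaped like the cell but turquoise is not meant.

How it is judged (in metres and radians):
On the way:
1. the cell's flat end is pressed on the spring with the stud still above the lip (contact force between cell and lamp above 4 N and z of cell_stud in the frame of lamp above 0.046 m and horizontal distance between cell and lamp below 0.03 m), for 0.1 s.
At the end, for the whole second after the job is handed in: The cell lies released and at rest in the lamp's cradle: middle 29 to 34.5 mm and stud tip 29 to 35 mm above the bench, within 4 mm of the centre line, in line within 0.08 rad, stud tip 18.5 to 43.5 mm along the lamp's x (under the lip, wherever the carriage is) (z of cell in the frame of lamp between 0.029 and 0.0345 m and z of cell_stud in the frame of lamp between 0.029 and 0.035 m and y of cell in the frame of lamp between -0.004 and 0.004 m and x of cell_stud in the frame of lamp between 0.0185 and 0.0435 m and angle between the x axis of cell and the x axis of lamp, either way round below 0.08 rad and linear speed of cell below 0.01 m/s); the robot touches nothing.
It fails at once if the lamp, its spring or its lip is loaded with more than 40 N (contact force between lamp and anything else above 40 N).
It fails at once if one of the other things on the bench (hex keys, tape measure, paint brush, wooden block, sanding block) is pushed more than 30 mm (distance of any of hex_keys, tape_measure, paint_brush, wood_block1, sanding_block from where it was at the start of the episode above 0.03 m).
It also fails if it takes over 48 s, if anything falls off the work surface, if the arm or the gripper's body presses on something with over 40 N, if the wrist force passes 120 N, or if a joint passes its speed limit or range.

### The arm

A 6-joint arm with a two-finger parallel gripper is mounted at the origin on a cart in front of the work surface, level with it; the furniture and walls round the work are solid. World frame = base frame: x ahead of the robot, y to its left, z up, the work surface at z = 0. Lengths are in m, angles in degrees, forces in N, time in s.
With the tool pointing down it reaches from about 0.3 to 0.75 m from the base axis. Payload 8.5 kg.
Tool frame: the origin (TCP) lies midway between the tips of the shut fingers; the grasp point (between the pads) lies 19 mm behind it (env.hold_point_z is the distance from the TCP to the grasp point, in m); z points along the fingers, y is the line along which they close (so a half turn about z gives the same grasp; the last joint's range is limited). The gripper opens to 85 mm and grips with 20 to 120 N. Pads are 22 mm wide; open, the fingers measure 114 mm over their backs; the gripper's body (76 mm by 85 mm) begins 54 mm behind the grasp point. The pads swing forward as they close: fully open they stand 13 mm farther back than shut.
Start: joints at [-12.336, 21.807, 74.336, -0, 83.858, -12.336], TCP at [0.55, 0, 0.231] pointing down, gripper open.
Joint ranges: [-178.18, 178.18], [-50.72, 133.34], [12.68, 142.11], [-81.47, 261.47], [9.98, 163.14], [-165.26, 165.26]. Speed limits (degrees/s): [136.94, 136.94, 180, 180, 180, 180].

### API

Orientations are given as a 3x3 rotation matrix whose columns are the frame's x, y, z axes.
In Python, from rig import observe, get_image, camera_info, env gives the robot as it stands.
- The arm moves only by the tool drive_tool, never from a script. Its arguments are lists of equal length, an entry for each row: "offset": the shift along the tool's x, y, z in units of 40 mm (1.0 is 40 mm), a list of three; "turn": the turn, a rotation vector about the tool's x, y, z in units of 6 degrees (1.0 is 6 degrees), a list of three; "hand": the opening, from 0 (shut) to 1 (fully open). A call has exactly 10 rows; each row shifts and turns the commanded pose from where the row before left it, along the tool's axes as they then stand; what a row does not reach is not made up. A row lasts 1/8 s, in which the tool goes at most 62.5 mm and 10.7 degrees, less where a joint would pass 70% of its speed; a pose out of reach is approached as far as the arm can. A call is refused whole if a number of a shift passes 1 or a number of a turn 1, either way. A call with a gripper value outside its range is refused whole. The fingers move at their own pace and stop on an object; "newtons" is the grip in N (left out, the last holds). Time passes only in rows, so rows that do not move let the fingers close, or fill a call up. It gives the time, the measured TCP pose, the force, the opening and the grip force at its end, in the units of the state.
- observe(): the state, without advancing time (a new reading comes with each control period).
- get_image(name): name is "scene" or "side" or "wrist"; returns the picture (420x560x3 uint8, blue, green, red); there is no depth.
- camera_info(name): a dict with "fx", "fy", "cx", "cy" (pixels), "world_to_cam" (4x4, takes a point from world to camera coordinates). Camera axes: x right, y down, z forward; pixel columns grow to the right and rows downward; lengths in m; the calibration is good to about 2 mm. A picture is of the moment at which its call begins: read the wrist's pose just before it. camera_info takes no time and is no camera call; for the wrist camera it gives the pose at the moment of the call.
- env.close_job(): hands the job in; it is judged then, once.
The state is a dict: "time_s": time; "q": joint angles; "qvel": joint speeds; "joint_efforts": joint torques, N m; "position": TCP position; "tool_rot": TCP orientation; "ft_force": force on the tool from outside, world axes, zero at the start; "wrist_torque": the same for the moment, N m; "grip_width": finger opening in m; "gripper_force": force on a finger pad.
Only numpy, scipy, OpenCV 4.12 (cv2) and the standard library are available. Lean on these libraries where they do the work, as an engineer would, in place of code of your own. Each camera call takes 0.05 s, during which the arm holds its last target. There are 200 camera calls.

## Working session

There is one attempt and no reset: what is moved stays moved. The work goes in short steps, Python scripts to look and compute and a tool call to move; the robot and the scene stay as the last step left them, time stands still between calls to the robot, and variables do not carry over. Pictures are saved under pics/ and viewed, at most 10 in all, crops included, and the job is handed in when it is done.

Besides the shell and the picture viewer there is one more tool, called after "Emit:" as a command line: name --argument value ..., lists and objects as JSON in quotes. drive_tool: Moves the arm, as the interface text tells. Its arguments: {"type":"object","properties":{"offset":{"type":"array"},"turn":{"type":"array"},"hand":{"type":"array"},"newtons":{"type":"number"}},"required":["offset","turn","hand"]}

```bash
mkdir -p pics; ls; python3 - <<'E'
from rig import observe,get_image,camera_info,env
import cv2,numpy as np
o=observe();print(o['time_s'],o['position'],o['tool_rot'],o['grip_width'],env.hold_point_z)
for n in('scene','side','wrist'):
    cv2.imwrite(f'pics/{n}0.png',get_image(n))
    c=camera_info(n);print(n,c['fx'],c['cx'],c['cy'],np.round(np.linalg.inv(c['world_to_cam']),3).tolist())
a=cv2.imread('pics/scene0.png');cv2.imwrite('pics/scene0b.png',cv2.resize(a,(800,600)))
E
```

```text
pics
0.0 [5.49687290e-01 7.52615762e-05 2.30700472e-01] [[-4.53436344e-05  9.99998888e-01 -1.49092199e-03]
 [ 9.99999954e-01  4.57892959e-05  2.98883964e-04]
 [ 2.98951900e-04 -1.49090837e-03 -9.99998844e-01]] 0.08567743242779895 0.0187
scene 463.7359918756983 281.5791021872155 213.16428829913772 [[-0.884, -0.348, 0.312, -0.079], [-0.467, 0.65, -0.6, 1.072], [0.006, -0.676, -0.737, 1.506], [0.0, 0.0, 0.0, 1.0]]
side 514.2610008317388 284.0798805207808 217.04583000822367 [[-0.953, -0.107, 0.282, 0.058], [-0.302, 0.376, -0.876, 1.381], [-0.012, -0.92, -0.391, 0.723], [0.0, 0.0, 0.0, 1.0]]
wrist 355.7205349774092 282.95911609499854 216.1517330810527 [[1.0, -0.0, -0.002, 0.55], [-0.001, -0.948, -0.318, 0.082], [-0.002, 0.318, -0.948, 0.372], [0.0, 0.0, 0.0, 1.0]]
```

View pics/scene0.png

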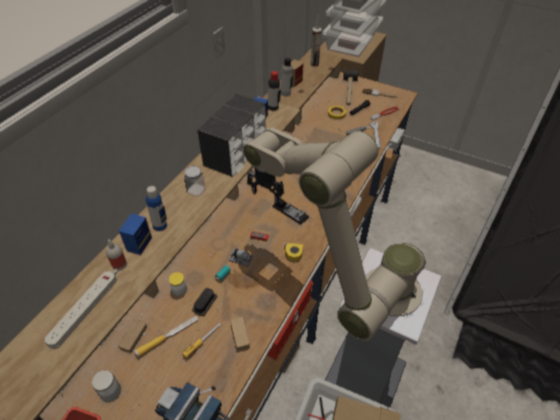

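View pics/wrist0.png

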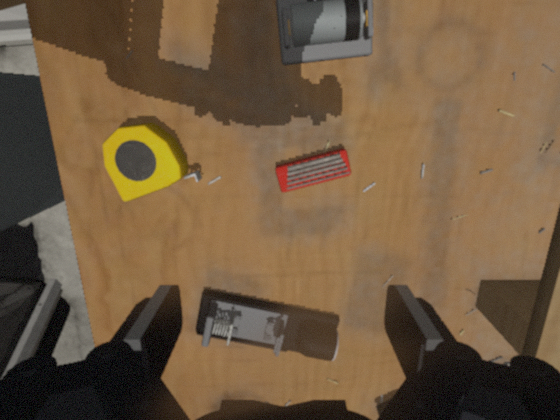

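The wrist picture shows the charger and cell at the top (about 325,25), with the dark band and stud to the right. The black lamp is at (270,325), spring on the left and head on the right. Next I'll zoom in on both.

```bash
python3 - <<'E'
import cv2,numpy as np
a=cv2.imread('pics/wrist0.png')
l=cv2.resize(a[280:370,185:350],None,fx=4.8,fy=4.8,interpolation=cv2.INTER_CUBIC)[:,:792]
c=cv2.resize(a[0:70,265:385],None,fx=4,fy=4,interpolation=cv2.INTER_CUBIC)
l=np.clip(l.astype(float)*1.8,0,255).astype(np.uint8)
cv2.imwrite('pics/l.png',l); s=cv2.imread('pics/side0.png');cv2.imwrite('pics/c.png',c)
E
```

```text
(no output)
```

View pics/l.png

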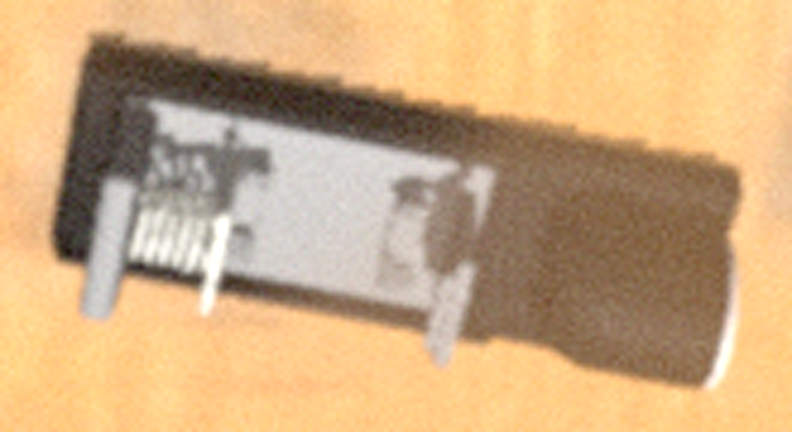

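View pics/c.png

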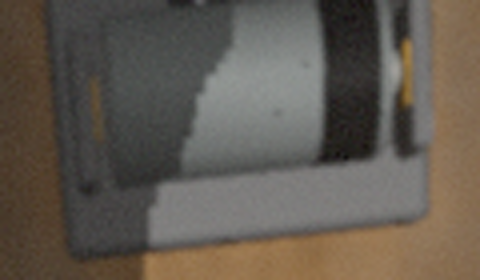

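```bash
cat > h.py <<'E'
import numpy as np
from rig import *
def ray(c,u,v,z):
    M=np.linalg.inv(c['world_to_cam']);d=M[:3,:3]@[(u-c['cx'])/c['fx'],(v-c['cy'])/c['fy'],1];o=M[:3,3]
    return (o+d*(z-o[2])/d[2])[:2]
E
python3 - <<'E'
from h import *
c=camera_info('wrist')
L=lambda x,y,z:ray(c,x/4.8+185,y/4.8+280,z)
C=lambda x,y,z:ray(c,x/4+265,y/4,z)
P=dict(UL=L(95,35,.01),UR=L(738,165,.01),BL=L(57,258,.01),plateTop=L(220,215,.039),plateBot=L(205,315,.039),wallT=L(468,265,.0405),wallB=L(440,362,.0405),headUR=L(735,255,.02),headBR=L(710,388,.02))
for k,v in P.items():print(k,v.round(4))
yaw=np.arctan2(*(P['UR']-P['UL'])[::-1]);print('yaw',np.degrees(yaw),np.linalg.norm(P['UR']-P['UL']),np.linalg.norm(P['BL']-P['UL']))
x=np.array([np.cos(yaw),np.sin(yaw)]);y=np.array([-x[1],x[0]])
o1=P['UL']+71e-3*x-30e-3*y;o2=P['UR']-97e-3*x-30e-3*y;o3=P['BL']+71e-3*x+30e-3*y;print(o1,o2,o3)
o=(o1+o2+o3)/3
for k in P:print(k,((P[k]-o)@x).round(4),((P[k]-o)@y).round(4))
b1,b2=C(75,255,.01),C(430,215,.01)
print('ch',b1,b2,np.linalg.norm(b2-b1),np.degrees(np.arctan2(*(b2-b1)[::-1])))
t=b2-b1;x=t/np.linalg.norm(t);y=np.array([-x[1],x[0]]);print('ch origin',(b1+b2)/2+.028*y)
for p in [(105,185),(390,155),(105,25),(385,0),(405,85)]:
  q=C(*p,.032);print(q,((q-(b1+b2)/2-.028*y)@x).round(4),((q-(b1+b2)/2-.028*y)@y).round(4))
E
```

```text
UL [ 0.4589 -0.1264]
UR [ 0.615  -0.1626]
BL [ 0.4448 -0.1899]
plateTop [ 0.4916 -0.1564]
plateBot [ 0.4867 -0.184 ]
wallT [ 0.5485 -0.1689]
wallB [ 0.5418 -0.1961]
headUR [ 0.6137 -0.1814]
headBR [ 0.6093 -0.2212]
yaw -13.054267636496538 0.1602250191749787 0.06503463310268194
[ 0.52127576 -0.17164651] [ 0.51370171 -0.16989034] [ 0.52078346 -0.17669711]
UL -0.0686 0.0317
UR 0.0916 0.0317
BL -0.068 -0.0334
plateTop -0.03 0.0098
plateBot -0.0285 -0.0182
wallT 0.0282 0.0105
wallB 0.0279 -0.0175
headUR 0.0946 0.013
headBR 0.0993 -0.0267
ch [0.54981463 0.1110786 ] [0.63248579 0.11961571] 0.08311079335912563 5.895795083541758
ch origin [0.58827406 0.14319905]
[0.55632383 0.12332184] -0.0338 -0.0165
[0.61787082 0.12917191] 0.028 -0.017
[0.55611298 0.15396103] -0.0309 0.014
[0.61475337 0.15852398] 0.0279 0.0125
[0.62011555 0.14264892] 0.0316 -0.0038
```

Emit:
drive_tool --offset '[[0,0,0],[0,0,0],[0,0,0],[0,0,0],[0,0,0],[0,0,0],[0,0,0],[0,0,0],[0,0,0],[0,0,0]]' --turn '[[0,0,1],[0,0,1],[0,0,1],[0,0,1],[0,0,1],[0,0,1],[0,0,1],[0,0,1],[0,0,1],[0,0,1]]' --hand '[1,1,1,1,1,1,1,1,1,1]'

```text
time_s: 1.4
position: [0.5499, 0.0, 0.2311]
tool_rot: [[0.868, 0.497, -0.001], [0.497, -0.868, 0.0], [-0.0, -0.0, -1.0]]
ft_force: [0.2, -1.3, -0.0]
grip_width: 0.0855
gripper_force: 0.0
```

Emit:
drive_tool --offset '[[0,0,0],[0,0,0],[0,0,0],[0,0,0],[0.22,-0.57,0.25],[0.22,-0.57,0.25],[0.22,-0.57,0.25],[0.22,-0.57,0.25],[0.22,-0.57,0.25],[0.22,-0.57,0.25]]' --turn '[[0,0,1],[0,0,1],[0,0,1],[0,0,1],[0,0,0],[0,0,0],[0,0,0],[0,0,0],[0,0,0],[0,0,0]]' --hand '[1,1,1,1,1,1,1,1,1,1]'

```text
time_s: 2.65
position: [0.5882, 0.1424, 0.1707]
tool_rot: [[0.995, 0.105, -0.001], [0.105, -0.995, -0.0], [-0.001, -0.0, -1.0]]
ft_force: [-0.5, -0.5, -0.3]
grip_width: 0.0854
gripper_force: 0.0
```

```bash
python3 - <<'E'
from h import *
import cv2
o=observe();print(o['time_s'],o['position'],o['tool_rot'].round(3),o['ft_force'])
c=camera_info('wrist');np.save('w1.npy',c['world_to_cam']);cv2.imwrite('pics/w1.png',get_image('wrist'))
M=c['world_to_cam']
for p in [(.588,.143,.032),(.5178,-.176,.032)]:
  q=M[:3,:3]@p+M[:3,3];print(q[:2]/q[2]*c['fx']+[c['cx'],c['cy']])
E
```

```text
2.65 [0.58821885 0.14236491 0.17066763] [[ 0.995  0.105 -0.001]
 [ 0.105 -0.995 -0.   ]
 [-0.001 -0.    -1.   ]] [-0.45884807 -0.45017462 -0.32866026]
[281.91813272 201.56946987]
[621.94323516 310.11789967]
```

View pics/w1.png

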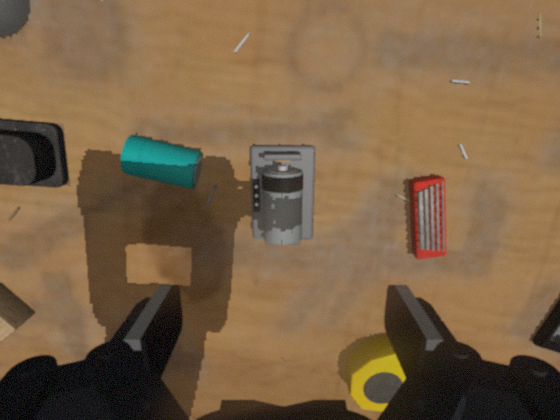

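The cell is on column 282, with the stud tip near row 164 and the flat end near row 241. That matches the prediction of (282,202) for its middle, and the yaw looks right. The turquoise decoy starts at column 200, so I'll open the fingers only partway and descend.

Emit:
drive_tool --offset '[[0,-0.01,0.4],[0,-0.01,0.4],[0,0,0.4],[0,0,0.4],[0,0,0.4],[0,0,0.4],[0,0,0.4],[0,0,0.4],[0,0,0.4],[0,0,0.3]]' --turn '[[0,0,0],[0,0,0],[0,0,0],[0,0,0],[0,0,0],[0,0,0],[0,0,0],[0,0,0],[0,0,0],[0,0,0]]' --hand '[0.7,0.7,0.7,0.7,0.7,0.7,0.7,0.7,0.7,0.7]' --newtons 60

```text
time_s: 3.95
position: [0.5879, 0.1424, 0.0142]
tool_rot: [[0.995, 0.105, -0.001], [0.105, -0.995, -0.0], [-0.001, -0.0, -1.0]]
ft_force: [0.3, 0.8, -0.0]
grip_width: 0.0598
gripper_force: 0.0
```

Emit:
drive_tool --offset '[[0,0,0],[0,0,0],[0,0,0],[0,0,0],[0,0,0],[0,0,0],[0,0,0],[0,0,0],[0,0,0],[0,0,0]]' --turn '[[0,0,0],[0,0,0],[0,0,0],[0,0,0],[0,0,0],[0,0,0],[0,0,0],[0,0,0],[0,0,0],[0,0,0]]' --hand '[0.6,0.5,0.4,0.35,0.3,0.25,0.2,0.2,0.2,0.2]' --newtons 60

```text
time_s: 5.2
position: [0.5885, 0.143, 0.0163]
tool_rot: [[0.995, 0.105, 0.002], [0.105, -0.995, 0.001], [0.002, -0.001, -1.0]]
ft_force: [-1.0, 5.6, 6.3]
grip_width: 0.0312
gripper_force: 59.1
```

Emit:
drive_tool --offset '[[0,0,-0.1],[0,0,-0.2],[0,0,-0.3],[0,0,-0.4],[0,0,-0.4],[0,0,-0.4],[0,0,-0.4],[0,0,-0.4],[0,0,0],[0,0,0]]' --turn '[[0,0,0],[0,0,0],[0,0,0],[0,0,0],[0,0,0],[0,0,0],[0,0,0],[0,0,0],[0,0,0],[0,0,0]]' --hand '[0.2,0.2,0.2,0.2,0.2,0.2,0.2,0.2,0.2,0.2]' --newtons 80

```text
time_s: 6.45
position: [0.5878, 0.1423, 0.1188]
tool_rot: [[0.995, 0.104, -0.001], [0.104, -0.995, -0.0], [-0.001, -0.0, -1.0]]
ft_force: [-0.1, 0.2, -1.3]
grip_width: 0.0309
gripper_force: 79.2
```

```bash
python3 - <<'E'
from h import *
import cv2
o=observe();print(o['time_s'],o['position'],o['tool_rot'].round(3),o['ft_force'],o['wrist_torque'])
a=get_image('wrist');cv2.imwrite('pics/w2.png',a)
cv2.imwrite('pics/w2c.png',cv2.resize(np.clip(a[140:420,140:420].astype(float)*1.5,0,255).astype(np.uint8),(600,600)))
E
```

```text
6.45 [0.58781383 0.14232573 0.11882175] [[ 0.995  0.104 -0.001]
 [ 0.104 -0.995 -0.   ]
 [-0.001 -0.    -1.   ]] [-0.09285465  0.16192106 -1.31755009] [ 0.07174729 -0.00586758  0.00837885]
```

View pics/w2c.png

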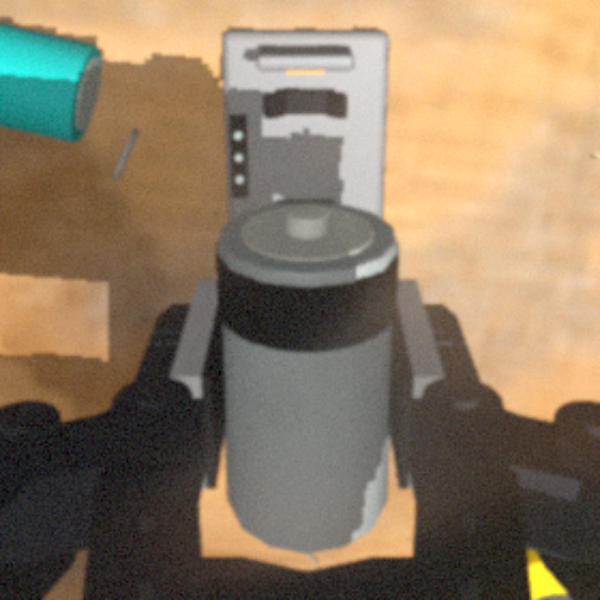

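The cell is held level between the pads, with the stud at crop (307,222) and the rear rim near (305,548). The measured weight is 1.3 N. From this I'll work out where the cell sits in the hand.

```bash
python3 - <<'E'
from h import *
c=camera_info('wrist');o=observe();R=o['tool_rot'];p=o['position']
M=np.linalg.inv(c['world_to_cam']);O=R.T@(M[:3,3]-p);A=R.T@M[:3,:3]
print('cam in tool',O.round(4))
def g(u,v): return A@[(140+u/2.143-c['cx'])/c['fx'],(140+v/2.143-c['cy'])/c['fy'],1]
for n,(u,v) in dict(stud=(308,220),frontTopRim=(308,201),rearTop=(305,549)).items():
  d=g(u,v)
  for zt in (-.016,-.0175,-.019) if n=='stud' else (-.0325,-.034,-.0355): print(n,zt,(O+d*(zt-O[2])/d[2]).round(4))
E
```

```text
cam in tool [ 0.0815  0.0004 -0.1415]
stud -0.016 [ 0.0287  0.0006 -0.016 ]
stud -0.0175 [ 0.0293  0.0006 -0.0175]
stud -0.019 [ 0.0299  0.0006 -0.019 ]
frontTopRim -0.0325 [ 0.0388  0.0005 -0.0325]
frontTopRim -0.034 [ 0.0393  0.0005 -0.034 ]
frontTopRim -0.0355 [ 0.0399  0.0005 -0.0355]
rearTop -0.0325 [-0.0291  0.     -0.0325]
rearTop -0.034 [-0.0276  0.     -0.034 ]
rearTop -0.0355 [-0.0261  0.     -0.0355]
```

```bash
python3 - <<'E'
from h import *
c=camera_info('wrist');o=observe();R=o['tool_rot'];p=o['position']
M=np.linalg.inv(c['world_to_cam']);O=R.T@(M[:3,3]-p);A=R.T@M[:3,:3];Ai=np.linalg.inv(A)
def pr(x,y,z):
  q=Ai@(np.array([x,y,z])-O);u=q[:2]/q[2]*c['fx']+[c['cx'],c['cy']];return ((u-140)*2.143).round(0)
for dx in (-.003,0,.003):
  for za in (-.013,-.016,-.019):
    print(dx,za,'studtip',pr(dx+.031,0,za),'bot',pr(dx+.027,0,za+.0165),'top',pr(dx+.027,0,za-.0165),'rear',pr(dx-.031,0,za-.0165),'w',pr(dx,.0165,za)-pr(dx,-.0165,za))
E
```

```text
-0.003 -0.013 studtip [305. 217.] bot [305. 204.] top [305. 278.] rear [305. 557.] w [170.   0.]
-0.003 -0.016 studtip [305. 223.] bot [305. 209.] top [305. 287.] rear [305. 570.] w [172.   0.]
-0.003 -0.019 studtip [305. 230.] bot [305. 215.] top [305. 296.] rear [305. 584.] w [176.   0.]
0 -0.013 studtip [305. 202.] bot [305. 190.] top [305. 262.] rear [305. 544.] w [170.  -1.]
0 -0.016 studtip [305. 208.] bot [305. 195.] top [305. 270.] rear [305. 557.] w [174.   0.]
0 -0.019 studtip [305. 214.] bot [305. 201.] top [305. 279.] rear [305. 571.] w [177.   0.]
0.003 -0.013 studtip [305. 186.] bot [305. 176.] top [305. 245.] rear [305. 531.] w [172.   0.]
0.003 -0.016 studtip [305. 192.] bot [305. 181.] top [305. 253.] rear [305. 544.] w [174.   0.]
0.003 -0.019 studtip [305. 198.] bot [305. 187.] top [304. 261.] rear [305. 557.] w [178.   0.]
```

Emit:
drive_tool --offset '[[-0.44,0.92,-0.4],[-0.44,0.92,-0.4],[-0.44,0.92,-0.4],[-0.44,0.92,-0.4],[-0.44,0.92,-0.4],[-0.44,0.92,0],[-0.44,0.92,0],[-0.44,0.92,0],[0,0,0],[0,0,0]]' --turn '[[0,0,0],[0,0,0],[0,0,0],[0,0,0],[0,0,0],[0,0,0],[0,0,0],[0,0,1],[0,0,1],[0,0,1]]' --hand '[0.2,0.2,0.2,0.2,0.2,0.2,0.2,0.2,0.2,0.2]' --newtons 80

```text
time_s: 7.75
position: [0.4784, -0.1656, 0.1987]
tool_rot: [[0.977, -0.213, -0.001], [-0.213, -0.977, 0.001], [-0.001, -0.001, -1.0]]
ft_force: [0.1, 0.4, -1.9]
grip_width: 0.0305
gripper_force: 79.5
```

```bash
python3 - <<'E'
from h import *
import cv2
o=observe();print(o['time_s'],o['position'],o['tool_rot'].round(3),o['ft_force'],o['wrist_torque'])
c=camera_info('wrist');np.save('w3.npy',c['world_to_cam'])
a=get_image('wrist');cv2.imwrite('pics/w3.png',a)
cv2.imwrite('pics/w3c.png',cv2.resize(np.clip(a[40:300,180:400].astype(float)*1.7,0,255).astype(np.uint8),(508,600),interpolation=cv2.INTER_CUBIC))
E
```

```text
7.75 [ 0.47843643 -0.1655659   0.1986759 ] [[ 0.977 -0.213 -0.001]
 [-0.213 -0.977  0.001]
 [-0.001 -0.001 -1.   ]] [ 0.12316442  0.38867111 -1.92973087] [ 0.03036941  0.0307478  -0.0549991 ]
```

View pics/w3c.png

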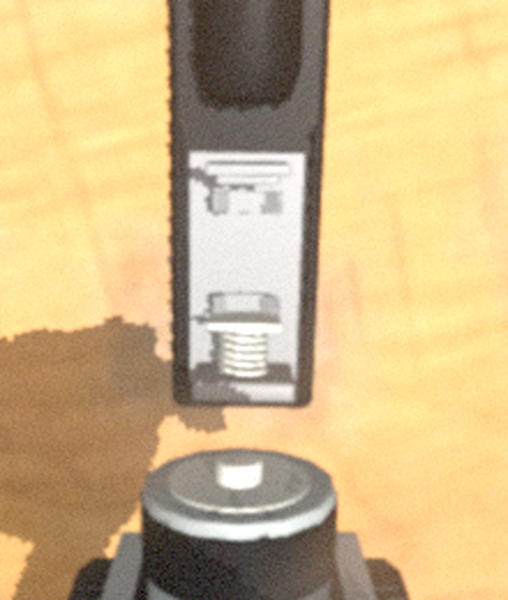

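The lamp is clear in this view: plate centred at crop (244,325), lip and wall centred at (248,170), base rear corners at (174,403) and (312,403). The held cell is below it. Next I'll cast rays for these points.

```bash
python3 - <<'E'
from h import *
c=camera_info('wrist');o=observe();R=o['tool_rot'];p=o['position']
F=lambda u,v,z:ray(c,180+u/2.308,40+v/2.308,z)
P=dict(BL=F(174,403,.01),BR=F(312,403,.01),TL=F(169,20,.01),TR=F(328,20,.01),plL=F(203,325,.039),plR=F(282,325,.039),wL=F(206,170,.0405),wR=F(291,170,.0405),headL=F(192,60,.02),headR=F(303,60,.02))
x=R[:2,0];x=x/np.linalg.norm(x);y=np.array([-x[1],x[0]])
o0=np.array([.5178,-.176])
for k,v in P.items():print(k,v.round(4),'rel',((v-o0)@x).round(4),((v-o0)@y).round(4))
E
python3 - <<'E'
import cv2
a=cv2.imread('pics/w3c.png');cv2.imwrite('pics/w3d.png',cv2.resize(a[140:410,160:340],(540,810))[:600] if 0 else cv2.resize(a[140:410,160:340],(400,600),interpolation=cv2.INTER_CUBIC))
E
```

```text
BL [ 0.4569 -0.1332] rel -0.0687 0.0287
BR [ 0.4442 -0.1903] rel -0.0687 -0.0298
TL [ 0.6008 -0.1669] rel 0.0791 0.0268
TR [ 0.5882 -0.2238] rel 0.0791 -0.0314
plL [ 0.4934 -0.1556] rel -0.0283 0.0146
plR [ 0.487  -0.1845] rel -0.0283 -0.0149
wL [ 0.5475 -0.1695] rel 0.0276 0.0127
wR [ 0.5411 -0.1987] rel 0.0276 -0.0171
headL [ 0.585  -0.1723] rel 0.0648 0.0181
headR [ 0.5763 -0.2114] rel 0.0648 -0.0219
```

View pics/w3d.png

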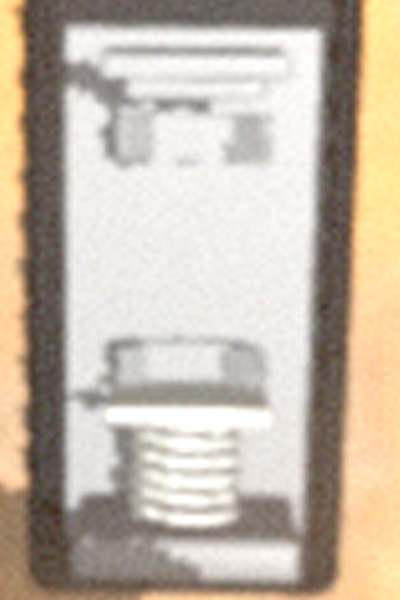

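```bash
cat > plan.py <<'E'
import numpy as np
R=16.5;DX,ZA=-2.,-15.5
def cell(th,comp,marg=.8,u0=-23.):
    t=np.radians(th);u=np.array([np.cos(t),np.sin(t)]);n=np.array([-u[1],u[0]])
    za=32+np.hypot(R/u[0],R)-R*2**.5+marg
    cx=0.
    for _ in range(50):
        C=np.array([cx,za+(cx+24)*np.tan(t)]);E=C-31*u
        s=min((39-E[1])/u[0],R);cx+=(u0-comp)-(E+s*n)[0]
    return C,u,n
def tcp(C,u): return C-DX*u-ZA*np.array([u[1],-u[0]])
if __name__=='__main__':
  for th in (30,24,18,15,12,10,8,6,4,2,0):
    C,u,n=cell(th,12.7);pts=[C+31*u+k*n for k in(4,-4)]+[C+27*u+k*n for k in (-4,-16.5)]
    print(th,C.round(1),'tcp',tcp(C,u).round(1),'studT',pts[0].round(1),'studB',pts[1].round(1),'sh',pts[2].round(1),'bodyB',pts[3].round(1))
  print('pre',tcp(*cell(30,-6)[:2]))
E
python3 plan.py
```

```text
30 [-4.1 46.2] tcp [ 5.4 33.8] studT [20.8 65.2] studB [24.8 58.2] sh [21.3 56.2] bodyB [27.6 45.4]
24 [-3.6 43. ] tcp [ 4.6 29.7] studT [23.1 59.3] studB [26.4 52. ] sh [22.7 50.4] bodyB [27.8 38.9]
18 [-3.5 40.1] tcp [ 3.2 26. ] studT [24.8 53.5] studB [27.3 45.9] sh [23.5 44.6] bodyB [27.3 32.7]
15 [-3.5 38.7] tcp [ 2.4 24.2] studT [25.4 50.6] studB [27.5 42.9] sh [23.6 41.8] bodyB [26.8 29.8]
12 [-3.7 37.4] tcp [ 1.5 22.6] studT [25.8 47.7] studB [27.5 39.9] sh [23.6 39.1] bodyB [26.2 26.9]
10 [-3.8 36.5] tcp [ 0.9 21.6] studT [26.  45.9] studB [27.4 38. ] sh [23.5 37.3] bodyB [25.7 25. ]
8 [-3.9 35.7] tcp [ 0.2 20.7] studT [26.2 44. ] studB [27.3 36.1] sh [23.4 35.5] bodyB [25.1 23.2]
6 [-4.1 35. ] tcp [-0.5 19.7] studT [26.3 42.2] studB [27.1 34.2] sh [23.2 33.8] bodyB [24.5 21.4]
4 [-4.3 34.2] tcp [-1.2 18.9] studT [26.4 40.4] studB [26.9 32.4] sh [22.9 32.1] bodyB [23.8 19.6]
2 [-4.5 33.5] tcp [-1.9 18.1] studT [26.4 38.6] studB [26.6 30.6] sh [22.6 30.4] bodyB [23.1 17.9]
0 [-4.7 32.8] tcp [-2.7 17.3] studT [26.3 36.8] studB [26.3 28.8] sh [22.3 28.8] bodyB [22.3 16.3]
pre [19.45393811 41.85992706]
```

Emit:
drive_tool --offset '[[0,0,0],[0,0,0],[0,0,0],[0,0,0],[0,0,0],[0,0,0],[-0.06,0.01,0.8],[-0.06,0.01,0.8],[-0.06,0.01,0.8],[-0.06,0.01,0.8]]' --turn '[[0,0,0.13],[0,1,0],[0,1,0],[0,1,0],[0,1,0],[0,1,0],[0,0,0],[0,0,0],[0,0,0],[0,0,0]]' --hand '[0.2,0.2,0.2,0.2,0.2,0.2,0.2,0.2,0.2,0.2]' --newtons 80

```text
time_s: 9.05
position: [0.5332, -0.1789, 0.0826]
tool_rot: [[0.845, -0.219, 0.487], [-0.19, -0.976, -0.11], [0.5, 0.001, -0.866]]
ft_force: [0.1, 0.0, 0.1]
grip_width: 0.0306
gripper_force: 79.5
```

```bash
cat >> h.py <<'E'
import plan
m=np.array([.5132,-.1760]);yw=np.radians(-13.1);xl=np.array([np.cos(yw),np.sin(yw)]);yl=np.array([-xl[1],xl[0]])
def rep():
    o=observe();p=o['position'];T=o['tool_rot'];f=o['ft_force']
    th=np.degrees(np.arcsin(T[2,0]));d=p[:2]-m
    print('t',o['time_s'],'tcp X,y,Z mm',(d@xl*1e3).round(2),(d@yl*1e3).round(2),(p[2]*1e3).round(2),'th',th.round(2),'yaw',np.degrees(np.arctan2(T[1,0],T[0,0])).round(2),'F x,y,z',(f[:2]@xl).round(2),(f[:2]@yl).round(2),f[2].round(2),'grip',o['grip_width'].round(4))
    return d@xl*1e3,p[2]*1e3,th
def go(th,comp,marg=.8,u0=-23.,cmd=None):
    X,Z,t=cmd or rep();C,u,n=plan.cell(th,comp,marg,u0);T=plan.tcp(C,u);d=T-[X,Z];r=np.radians(t);c,s=np.cos(r),np.sin(r)
    print('target',T.round(2),'tool off units x,z',((d[0]*c+d[1]*s)/40).round(3),((d[0]*s-d[1]*c)/40).round(3),'turn',((th-t)/6).round(2))
E
python3 - <<'E'
from h import *
go(30,-6)
import cv2
a=get_image('wrist');cv2.imwrite('pics/w4.png',a)
cv2.imwrite('pics/w4c.png',cv2.resize(np.clip(a[60:420,140:420].astype(float)*1.7,0,255).astype(np.uint8),(467,600),interpolation=cv2.INTER_CUBIC))
E
```

```text
Traceback (most recent call last):
  File "h.py", line 14, in go
    X,Z,t=cmd or rep();C,u,n=plan.cell(th,comp,marg,u0);T=plan.tcp(C,u);d=T-[X,Z];r=np.radians(t);c,s=np.cos(r),np.sin(r)
                 ~~~^^
  File "h.py", line 11, in rep
    print('t',o['time_s'],'tcp X,y,Z mm',(d@xl*1e3).round(2),(d@yl*1e3).round(2),(p[2]*1e3).round(2),'th',th.round(2),'yaw',np.degrees(np.arctan2(T[1,0],T[0,0])).round(2),'F x,y,z',(f[:2]@xl).round(2),(f[:2]@yl).round(2),f[2].round(2),'grip',o['grip_width'].round(4))
                                                                                                                                                                                                                                                  ^^^^^^^^^^^^^^^^^^^^^
AttributeError: 'float' object has no attribute 'round'
```

```bash
sed -i "s/o\['grip_width'\].round(4)/o['grip_width']/" h.py; python3 - <<'E'
from h import *
go(30,-6)
E
```

```text
t 9.05 tcp X,y,Z mm 20.15 1.68 82.58 th 29.98 yaw -12.64 F x,y,z 0.08 0.04 0.06 grip 0.030595193736913995
target [19.45 41.86] tool off units x,z -0.524 0.873 turn 0.0
```

Emit:
drive_tool --offset '[[-0.13,0.01,0.22],[-0.13,0.01,0.22],[-0.13,0.01,0.22],[-0.13,0,0.21],[0,0,0],[-0.05,0,0],[-0.05,0,0],[-0.05,0,0],[-0.05,0,0],[-0.05,0,0]]' --turn '[[-0.04,0,0.06],[0,0,0],[0,0,0],[0,0,0],[0,0,0],[0,0,0],[0,0,0],[0,0,0],[0,0,0],[0,0,0]]' --hand '[0.2,0.2,0.2,0.2,0.2,0.2,0.2,0.2,0.2,0.2]' --newtons 80

```text
time_s: 10.3
position: [0.5241, -0.1786, 0.0387]
tool_rot: [[0.842, -0.229, 0.488], [-0.197, -0.973, -0.116], [0.502, 0.001, -0.865]]
ft_force: [2.8, -0.8, 3.2]
grip_width: 0.031
gripper_force: 79.6
```

```bash
python3 - <<'E'
from h import *
go(30,6)
E
```

```text
t 10.3 tcp X,y,Z mm 11.17 -0.06 38.71 th 30.11 yaw -13.19 F x,y,z 2.88 -0.1 3.16 grip 0.03099832426784819
target [10.45 36.66] tool off units x,z -0.041 0.035 turn -0.02
```

Emit:
drive_tool --offset '[[0,0,-0.02],[0,0,-0.02],[-0.02,0,0],[-0.02,0,0],[-0.02,0,0],[-0.02,0,0],[-0.02,0,0],[0,0,0],[0,0,0],[0,0,0]]' --turn '[[0,0,0],[0,0,0],[0,0,0],[0,0,0],[0,0,0],[0,0,0],[0,0,0],[0,0,0],[0,0,0],[0,0,0]]' --hand '[0.2,0.2,0.2,0.2,0.2,0.2,0.2,0.2,0.2,0.2]' --newtons 80

```text
time_s: 11.55
position: [0.5202, -0.1777, 0.0383]
tool_rot: [[0.842, -0.229, 0.488], [-0.197, -0.973, -0.116], [0.502, 0.001, -0.865]]
ft_force: [5.9, -1.0, 6.2]
grip_width: 0.0305
gripper_force: 79.7
```

```bash
python3 - <<'E'
from h import *
go(30,6)
E
```

```text
t 11.55 tcp X,y,Z mm 7.16 -0.06 38.32 th 30.13 yaw -13.18 F x,y,z 5.95 0.33 6.2 grip 0.03045895147601647
target [10.45 36.66] tool off units x,z 0.051 0.077 turn -0.02
```

```bash
cat >> h.py <<'E'
def path(wps,u0=-25.4):
    X,Z,t=rep()
    for th,comp,marg in wps:
        C,u,n=plan.cell(th,comp,marg,u0);T=plan.tcp(C,u);d=T-[X,Z];r=np.radians(t);c,s=np.cos(r),np.sin(r)
        print(th,comp,T.round(1),'x',((d[0]*c+d[1]*s)/40).round(3),'z',((d[0]*s-d[1]*c)/40).round(3),'turn',((th-t)/6).round(3))
        X,Z,t=*T,th
E
python3 - <<'E'
from h import *
path([(30,7,3.5),(30,8.5,3.5),(30,10,3.),(30,11.5,3.),(28,12,2.5),(26,12.5,2.5),(24,13,2.3),(22,13,2.1),(20,13,2),(18,13,2)])
E
```

```text
t 11.55 tcp X,y,Z mm 7.16 -0.06 38.32 th 30.13 yaw -13.18 F x,y,z 5.95 0.33 6.2 grip 0.03045895147601647
30 7 [ 6.7 37.2] x -0.023 z 0.019 turn -0.022Traceback (most recent call last):
  File "<stdin>", line 2, in <module>
  File "h.py", line 20, in path
    print(th,comp,T.round(1),'x',((d[0]*c+d[1]*s)/40).round(3),'z',((d[0]*s-d[1]*c)/40).round(3),'turn',((th-t)/6).round(3))
                                                                                                        ^^^^^^^^^^^^^^^^
AttributeError: 'float' object has no attribute 'round'
```

```bash
sed -i "s/((th-t)\/6).round(3))$/round(float((th-t)\/6),3))/" h.py
python3 - <<'E'
from h import *
path([(30,7,3.5),(30,8.5,3.5),(30,10,3.),(30,11.5,3.),(28,12,2.5),(26,12.5,2.5),(24,13,2.3),(22,13,2.1),(20,13,2),(18,13,2)])
E
```

```text
t 11.55 tcp X,y,Z mm 7.16 -0.06 38.32 th 30.13 yaw -13.18 F x,y,z 5.95 0.33 6.2 grip 0.03045895147601647
30 7 [ 6.7 37.2] x -0.023 z 0.019 turn -0.022
30 8.5 [ 5.6 36.6] x -0.032 z 0.0 turn 0.0
30 10 [ 4.7 35.5] x -0.032 z 0.011 turn 0.0
30 11.5 [ 3.6 34.9] x -0.032 z 0.0 turn 0.0
28 12 [ 3.2 33. ] x -0.033 z 0.036 turn -0.333
26 12.5 [ 2.5 31.5] x -0.033 z 0.024 turn -0.333
24 13 [ 1.8 29.9] x -0.033 z 0.028 turn -0.333
22 13 [ 1.4 28.6] x -0.022 z 0.027 turn -0.333
20 13 [ 1.  27.3] x -0.022 z 0.024 turn -0.333
18 13 [ 0.4 26.3] x -0.022 z 0.021 turn -0.333
```

Emit:
drive_tool --offset '[[-0.03,0,0.01],[-0.03,0,0],[-0.03,0,0.01],[-0.03,0,0],[-0.03,0,0.03],[-0.03,0,0.03],[-0.03,0,0.03],[0,0,0],[0,0,0],[0,0,0]]' --turn '[[0,0,0],[0,0,0],[0,0,0],[0,0,0],[0,-0.33,0],[0,-0.33,0],[0,-0.33,0],[0,0,0],[0,0,0],[0,0,0]]' --hand '[0.2,0.2,0.2,0.2,0.2,0.2,0.2,0.2,0.2,0.2]' --newtons 100

```text
time_s: 12.8
position: [0.5164, -0.1776, 0.0313]
tool_rot: [[0.886, -0.23, 0.402], [-0.208, -0.973, -0.098], [0.414, 0.003, -0.91]]
ft_force: [11.0, -1.9, 8.0]
grip_width: 0.0302
gripper_force: 101.2
```

```bash
python3 - <<'E'
from h import *
path([(24,13,2.3),(22,13,2.1),(20,13,2),(18,13,2),(16,13,2)])
E
```

```text
t 12.8 tcp X,y,Z mm 3.51 -0.85 31.27 th 24.43 yaw -13.19 F x,y,z 11.12 0.62 8.05 grip 0.030187173335290054
24 13 [ 1.8 29.9] x -0.054 z 0.012 turn -0.072
22 13 [ 1.4 28.6] x -0.022 z 0.027 turn -0.333
20 13 [ 1.  27.3] x -0.022 z 0.024 turn -0.333
18 13 [ 0.4 26.3] x -0.022 z 0.021 turn -0.333
16 13 [-0.1 25.2] x -0.021 z 0.021 turn -0.333
```

Emit:
drive_tool --offset '[[-0.025,-0.01,0.01],[-0.025,-0.01,0],[-0.02,0,0.025],[-0.02,0,0.025],[-0.02,0,0.02],[-0.02,0,0.02],[0,0,0],[0,0,0],[0,0,0],[0,0,0]]' --turn '[[0,0,0],[0,0,0],[0,-0.33,0],[0,-0.33,0],[0,-0.33,0],[0,-0.33,0],[0,0,0],[0,0,0],[0,0,0],[0,0,0]]' --hand '[0.2,0.2,0.2,0.2,0.2,0.2,0.2,0.2,0.2,0.2]' --newtons 100

```text
time_s: 14.05
position: [0.5138, -0.1764, 0.0254]
tool_rot: [[0.933, -0.229, 0.277], [-0.219, -0.973, -0.069], [0.285, 0.004, -0.958]]
ft_force: [12.0, -4.3, 4.4]
grip_width: 0.0304
gripper_force: 100.8
```

```bash
python3 - <<'E'
from h import *
path([(16,13,2),(14,13,2),(12,13,2),(10,13,2),(8,13,2),(6,13,1.5)],-25.)
E
```

```text
t 14.05 tcp X,y,Z mm 0.66 -0.26 25.37 th 16.58 yaw -13.2 F x,y,z 12.7 -1.48 4.36 grip 0.03036950430657803
16 13 [ 0.3 25.3] x -0.01 z -0.001 turn -0.097
14 13 [-0.3 24.3] x -0.021 z 0.02 turn -0.333
12 13 [-0.9 23.3] x -0.021 z 0.02 turn -0.333
10 13 [-1.6 22.4] x -0.02 z 0.019 turn -0.333
8 13 [-2.2 21.5] x -0.02 z 0.019 turn -0.333
6 13 [-2.8 20.2] x -0.02 z 0.031 turn -0.333
```

Emit:
drive_tool --offset '[[-0.02,0,0.01],[-0.02,0,0.02],[-0.02,0,0.02],[-0.02,0,0.02],[0,0,0],[0,0,0],[0,0,0],[0,0,0],[0,0,0],[0,0,0]]' --turn '[[0,-0.33,0],[0,-0.33,0],[0,-0.33,0],[0,-0.33,0],[0,0,0],[0,0,0],[0,0,0],[0,0,0],[0,0,0],[0,0,0]]' --hand '[0.2,0.2,0.2,0.2,0.2,0.2,0.2,0.2,0.2,0.2]' --newtons 100

```text
time_s: 15.3
position: [0.5111, -0.1755, 0.021]
tool_rot: [[0.963, -0.229, 0.145], [-0.226, -0.973, -0.037], [0.149, 0.003, -0.989]]
ft_force: [12.2, -5.6, -2.2]
grip_width: 0.0303
gripper_force: 100.2
```

```bash
python3 - <<'E'
from h import *
import cv2
path([(8,13,2),(6,13,1.5),(4,13,1.2),(2,13,1.),(0,13,.8)],-25.)
a=get_image('wrist');cv2.imwrite('pics/w5.png',a)
cv2.imwrite('pics/w5c.png',cv2.resize(np.clip(a[120:420,140:420].astype(float)*1.7,0,255).astype(np.uint8),(560,600),interpolation=cv2.INTER_CUBIC))
E
```

```text
t 15.3 tcp X,y,Z mm -2.2 0.05 21.04 th 8.6 yaw -13.21 F x,y,z 13.2 -2.71 -2.16 grip 0.03028548148330943
8 13 [-2.2 21.5] x 0.001 z -0.012 turn -0.099
6 13 [-2.8 20.2] x -0.02 z 0.031 turn -0.333
4 13 [-3.5 19.1] x -0.02 z 0.025 turn -0.333
2 13 [-4.3 18.2] x -0.02 z 0.022 turn -0.333
0 13 [-5.  17.3] x -0.019 z 0.022 turn -0.333
```

View pics/w5c.png

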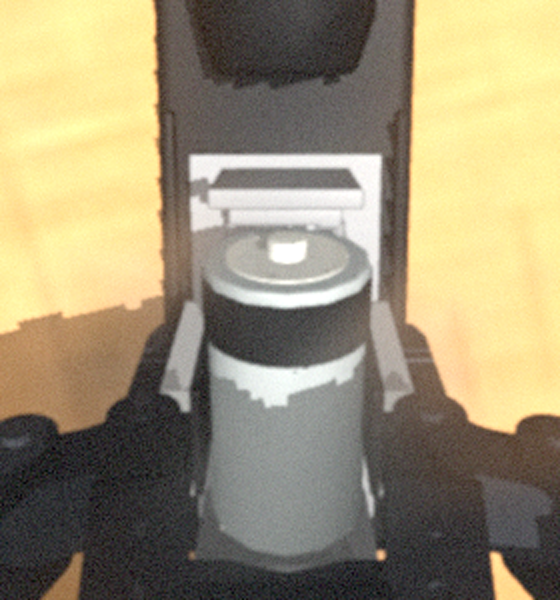

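The cell hasn't moved in the hand (stud at crop (285,245), rear rim at row 552). The stud tip is clear of the lip edge at rows 210-225, so I'll keep rolling down.

Emit:
drive_tool --offset '[[-0.017,0,0.02],[-0.017,0,0.02],[-0.017,0,0.02],[-0.017,0,0.02],[0,0,0],[0,0,0],[0,0,0],[0,0,0],[0,0,0],[0,0,0]]' --turn '[[0,-0.33,0],[0,-0.33,0],[0,-0.33,0],[0,-0.33,0],[0,0,0],[0,0,0],[0,0,0],[0,0,0],[0,0,0],[0,0,0]]' --hand '[0.2,0.2,0.2,0.2,0.2,0.2,0.2,0.2,0.2,0.2]' --newtons 100

```text
time_s: 16.6
position: [0.5086, -0.1746, 0.0171]
tool_rot: [[0.973, -0.229, 0.011], [-0.229, -0.974, -0.005], [0.011, 0.002, -1.0]]
ft_force: [12.7, -5.1, -5.0]
grip_width: 0.0302
gripper_force: 100.1
```

```bash
python3 - <<'E'
from h import *
path([(0,13,.8)],-25.);print(observe()['wrist_torque'])
E
```

```text
t 16.6 tcp X,y,Z mm -4.83 0.31 17.06 th 0.65 yaw -13.22 F x,y,z 13.56 -2.07 -4.98 grip 0.030205336583696507
0 13 [-5.  17.3] x -0.004 z -0.006 turn -0.108
[-0.77150945 -1.99847004  0.08978629]
```

Emit:
drive_tool --offset '[[0,0,0.01],[0,0,0.01],[0,0,0],[0.02,0,0],[0.02,0,0],[0.02,0,0],[0.02,0,0],[0.02,0,0],[0,0,0],[0,0,0]]' --turn '[[0,-0.14,0],[0,-0.14,0],[0,0,0],[0,0,0],[0,0,0],[0,0,0],[0,0,0],[0,0,0],[0,0,0],[0,0,0]]' --hand '[0.2,0.2,0.2,0.2,0.2,0.2,0.2,0.2,0.2,0.2]' --newtons 100

```text
time_s: 17.85
position: [0.5111, -0.1752, 0.0165]
tool_rot: [[0.973, -0.228, -0.021], [-0.228, -0.974, 0.003], [-0.021, 0.002, -1.0]]
ft_force: [4.5, -4.3, 3.4]
grip_width: 0.0302
gripper_force: 100.8
```

```bash
python3 - <<'E'
from h import *
rep();print(observe()['wrist_torque'])
E
```

```text
t 17.85 tcp X,y,Z mm -2.25 0.34 16.48 th -1.21 yaw -13.2 F x,y,z 5.3 -3.15 3.4 grip 0.03021946172822355
[-0.78107654 -0.83712039  0.08653225]
```

```bash
python3 - <<'E'
from h import *
import cv2
a=get_image('wrist');cv2.imwrite('pics/w6.png',a)
cv2.imwrite('pics/w6c.png',cv2.resize(np.clip(a[180:280,210:350].astype(float)*1.5,0,255).astype(np.uint8),(800,571),interpolation=cv2.INTER_CUBIC))
rep()
E
```

```text
t 17.9 tcp X,y,Z mm -2.22 0.33 16.49 th -1.2 yaw -13.2 F x,y,z 4.16 -2.36 3.2 grip 0.030265513017018995
```

View pics/w6c.png

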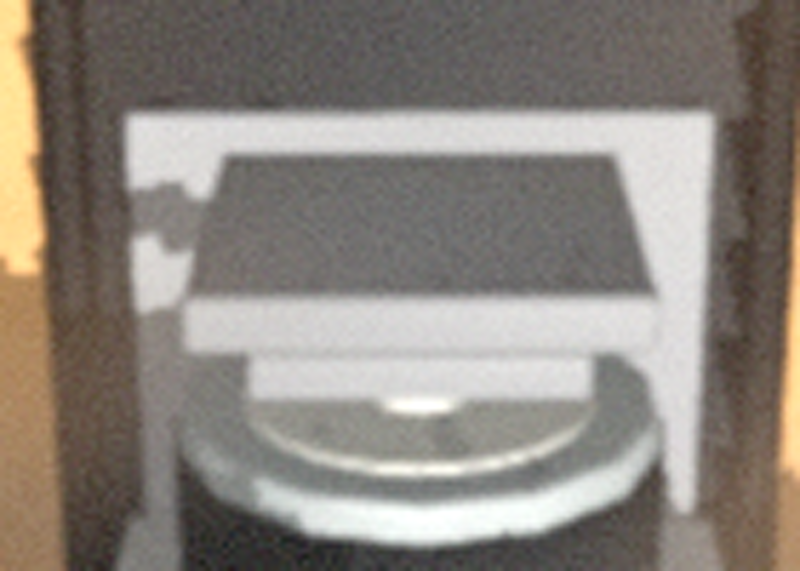

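The stud is now under the lip: only a sliver shows at (420,403), and the lip covers the rest. I'll ease the load and release.

Emit:
drive_tool --offset '[[0.01,0,-0.01],[0.01,0,-0.01],[0,0,0],[0,0,0],[0,0,0],[0,0,0],[0,0,0],[0,0,0],[0,0,0],[0,0,0]]' --turn '[[0,0,0],[0,0,0],[0,0,0],[0,0,0],[0,0,0],[0,0,0],[0,0,0],[0,0,0],[0,0,0],[0,0,0]]' --hand '[0.2,0.2,0.2,0.2,0.3,0.35,0.4,0.5,0.6,0.65]' --newtons 30

```text
time_s: 19.15
position: [0.5108, -0.1742, 0.0168]
tool_rot: [[0.973, -0.228, -0.024], [-0.228, -0.974, 0.005], [-0.025, 0.0, -1.0]]
ft_force: [-0.4, 0.5, 0.2]
grip_width: 0.0557
gripper_force: 0.0
```

```bash
python3 - <<'E'
from h import *
import cv2
rep()
E
```

```text
t 19.15 tcp X,y,Z mm -2.72 1.23 16.76 th -1.42 yaw -13.21 F x,y,z -0.53 0.38 0.16 grip 0.05567035589505063
```

Released with no force left on the tool. Now I'll retreat straight up.

Emit:
drive_tool --offset '[[0,0,-0.2],[0,0,-0.3],[0,0,-0.4],[0,0,-0.4],[0,0,-0.4],[0,0,-0.4],[0,0,-0.4],[0,0,-0.4],[0,0,-0.4],[0,0,0]]' --turn '[[0,0,0],[0,0,0],[0,0,0],[0,0,0],[0,0,0],[0,0,0],[0,0,0],[0,0,0],[0,0,0],[0,0,0]]' --hand '[0.65,0.65,0.65,0.65,0.65,0.65,0.65,0.65,0.65,0.65]'

```text
time_s: 20.4
position: [0.5146, -0.1752, 0.1505]
tool_rot: [[0.973, -0.229, -0.021], [-0.229, -0.974, 0.003], [-0.021, 0.001, -1.0]]
ft_force: [-0.0, -0.9, -0.2]
grip_width: 0.0557
gripper_force: 0.0
```

```bash
python3 - <<'E'
from h import *
import cv2
rep();c=camera_info('wrist');M=c['world_to_cam'];a=get_image('wrist')
def pr(X,y,z):
  p=np.r_[m+X*xl+y*yl,z];q=M[:3,:3]@p+M[:3,3];return q[:2]/q[2]*c['fx']+[c['cx'],c['cy']]
g=a.astype(int).mean(2)
# profile along the cell top line (z=48.5mm) and across the middle at the axis height
for X in np.arange(-45,45,3):
  u,v=pr(X/1e3,0,.0485);print(X,int(g[int(v)-1:int(v)+2,int(u)-4:int(u)+5].mean()),end='; ')
print()
for X in (-20,0):
  for y in np.arange(-24,25,2):
    u,v=pr(X/1e3,y/1e3,.032);b=a[int(v),int(u)];print(y,b.tolist(),end=' ')
  print()
E
```

```text
t 20.4 tcp X,y,Z mm 1.23 1.06 150.47 th -1.2 yaw -13.21 F x,y,z 0.16 -0.84 -0.19 grip 0.05572963760066885
-45 128; -42 96; -39 105; -36 129; -33 130; -30 141; -27 94; -24 86; -21 87; -18 87; -15 87; -12 87; -9 88; -6 88; -3 94; 0 136; 3 145; 6 143; 9 146; 12 88; 15 48; 18 47; 21 46; 24 102; 27 117; 30 125; 33 130; 36 100; 39 58; 42 127; 
-24 [38, 37, 46] -22 [48, 52, 59] -20 [109, 109, 114] -18 [124, 124, 127] -16 [97, 97, 100] -14 [68, 72, 72] -12 [77, 81, 83] -10 [76, 84, 83] -8 [83, 87, 87] -6 [82, 86, 86] -4 [87, 89, 87] -2 [86, 91, 88] 0 [86, 89, 90] 2 [87, 94, 93] 4 [84, 91, 91] 6 [86, 89, 94] 8 [84, 87, 87] 10 [83, 85, 88] 12 [80, 84, 85] 14 [72, 76, 81] 16 [73, 77, 80] 18 [77, 80, 84] 20 [61, 66, 72] 22 [42, 51, 57] 24 [42, 47, 59] 
-24 [43, 50, 56] -22 [47, 56, 61] -20 [123, 125, 129] -18 [126, 128, 130] -16 [104, 109, 108] -14 [121, 123, 123] -12 [130, 132, 131] -10 [137, 141, 139] -8 [144, 148, 146] -6 [148, 149, 148] -4 [147, 150, 147] -2 [146, 148, 145] 0 [146, 149, 147] 2 [142, 147, 143] 4 [142, 142, 140] 6 [134, 137, 133] 8 [129, 133, 129] 10 [117, 119, 116] 12 [103, 106, 103] 14 [92, 95, 92] 16 [74, 77, 79] 18 [71, 72, 77] 20 [57, 61, 64] 22 [19, 33, 39] 24 [29, 34, 38]
```

```bash
python3 - <<'E'
from rig import env
print(env.close_job())
E
```

```text
the job is handed in; nothing more can be done
None
```

I moved the cell from the charger to the lamp, pressed it on the spring while slanted, rolled its stud under the lip and released it. I handed the job in at about 20 s; the highest wrist force I read was about 15 N, and no verdict came back. The last picture, just before release, showed the stud under the lip. After that I only checked pixel values, and these put the cell in place.

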